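# Light gate of a jar-inspection box: shut, then three clicks open

### The arm

A 6-joint arm with a two-finger parallel gripper is mounted at the origin on the work surface. World frame = base frame: x ahead of the robot, y to its left, z up, the work surface at z = 0. Lengths are in m, angles in degrees, forces in N, time in s.
With the tool pointing down it reaches from about 0.35 to 0.875 m from the base axis. Payload 4.2 kg.
Tool frame: the origin (TCP) lies on the centre line of the jaws, within the pads' length; the fingertips stand 19 mm ahead of it and the grasp point (between the pads) is the TCP; z points along the fingers, y is the line along which they close (so a half turn about z gives the same grasp; the last joint's range is limited). The gripper opens to 87 mm and grips with 3 to 60 N. Pads are 19 mm wide; open, the fingers measure 117 mm over their backs; the gripper's body (75 mm by 190 mm) begins 51 mm behind the grasp point.
Start: joints at [-60.986, 22.042, 0.453, 0, -68.411, -14.817], TCP at [0.153, -0.606, 0.242] pointing down, gripper open.
Joint ranges: [-179.83, 179.83], [-69.29, 118.12], [-61.27, 80.66], [-181.25, 117.63], [-171.15, -9.14], [-177.46, 177.46]. Speed limits (degrees/s): [159.86, 159.86, 180, 180, 180, 180].

### API

Orientations are given as a 3x3 rotation matrix whose columns are the frame's x, y, z axes.
In Python, from station import sense, capture, finish_job, search_frame, masks_of gives the robot as it stands.
- The arm moves only by the tool drive_tool, never from a script. Its argument "rows" is a list of rows, each a list of 7 numbers: the opening in per cent of the stroke, from 0 (shut) to 100 (fully open), then the shift along the world's x, y, z in mm, then the turn, a rotation vector about the world's x, y, z in rad. In form: [[fingers, dx, dy, dz, wx, wy, wz], ...]. A call has 1 to 5 rows; each row shifts and turns the commanded pose from where the row before left it; what a row does not reach is not made up. A row lasts 1/12 s, in which the tool goes at most 41.7 mm and 7.16 degrees, less where a joint would pass 70% of its speed; a pose out of reach is approached as far as the arm can. A call is refused whole if a number of a shift passes 41.7 or a number of a turn 0.125, either way. A call with a gripper value outside its range is refused whole. The fingers move at their own pace and stop on an object; the grip force is fixed at half the most. Time passes only in rows, so rows that do not move let the fingers close. It gives the time, the measured TCP pose, the force, the opening and the grip force at its end, in the units of the state.
- sense(): the state, without advancing time (a new reading comes with each control period).
- capture(name): name is "scene" or "top" or "wrist"; returns a dict with "frame" (480x640x3 uint8, red, green, blue), "z_map" (480x640 float32, m along the optical axis (not along the pixel's ray), 0 where there is no reading), "fx", "fy", "cx", "cy" (pixels), "R" (3x3) and "t" (3): a world point X has camera coordinates R X + t; the wrist camera has in their place "T_tool_cam" (4x4, takes a point from camera to tool coordinates, whose origin is the TCP and whose axes are the flange's). Camera axes: x right, y down, z forward; pixel columns grow to the right and rows downward; lengths in m; the calibration is good to about 2 mm. A picture is of the moment at which its call begins: read the wrist's pose just before it.
- finish_job(): hands the job in; it is judged then, once.
Trained networks look in a picture, given as the dict that the camera call returned (one of the last four; its "shot" number tells which), for a name from the list of things; names that differ only in an ending like _2 or _b are one class to them, and where a whole thing is asked for, a point or a joint stands for the part that bears it (a point fixed in the world has none). Each returns a list of dicts, best first, with "p" (0 to 1); they miss things now and then, are a little off and sometimes report something else, mostly with a low value. They report only what shows in the picture. A call takes as long as a camera call.
- search_frame(label, picture): "xy" ([column, row] in pixels, amid what is visible of it).
- masks_of(label, picture): "region" (480x640 bool, what is visible of it) and "xy" ([column, row] in pixels, amid what is visible of it).
The state is a dict: "time_s": time; "joints": joint angles; "joint_velocities": joint speeds; "effort": joint torques, N m; "tcp_pos": TCP position; "ee_rot": TCP orientation; "wrist_force": force on the tool from outside, world axes, zero at the start; "moment": the same for the moment, N m; "gripper_width": opening from 0.0 (shut) to 1.0 (fully open); "gripper_force": force on a finger pad.
Only numpy, scipy, OpenCV 4.12 (cv2) and the standard library are available. Lean on these libraries where they do the work, as an engineer would, in place of code of your own. Each camera call takes 0.05 s, during which the arm holds its last target. There are 200 camera calls.

### The job

Set the light gate of the jar-inspection light box for this batch: with your fingertips push the red lever all the way back to its shut stop (the end of the slot with the red bar), then push it the other way three clicks, counting by feel from the shut stop, and leave it resting in the third notch without ever running past it. Only push the lever, gently and from one side at a time, do not pinch it, and leave the jars and everything else on the bench where they are.

Things in the scene. Friction and masses are not known exactly. Their poses are not given: they have to be found in the camera images.
- lightbox: White light box, fixed, 320 (own x) x 280 (own y) x 75 mm high; origin at the centre of its underside, own z up. Flat deck 75 mm up with a 110 mm square glass window centred at own (-50, +45) mm. The red lever stands in a slot along own x at own y = -105 mm; the deck is bare within 60 mm of the lever while its travel is under 60 mm.
- gate_lever (a joint): Lever's travel along box +x, in m: 0 = shut against its stop, beside the red bar on the deck; 0.100 = wide open. Besides the seat at 0, a notch every 20 mm (clicks 1 to 5), each with a black dot on the deck. A sprung ball: about 5 N pushes it out of a notch, falling to none midway; past midway it snaps by itself into the next (click), up to 10 mm ahead of the finger. Starts at or between notches 1 and 2.
- lever_grip (a point): Centre of the lever's red finger piece, an upright plate 10 mm thick along the slot, 24 mm wide across it, 30 mm tall, on a thin steel blade: from 12 to 42 mm above the deck (this point 27 mm above the deck, 102 mm above the table). It lies at box x = -60 mm + travel, y = -105 mm. Site axes are the box's.
- jar_glass: Sealed glass jar of yellow chestnuts with a wine-red lid, 75 mm across, 135 mm tall, standing on the glass window of the light box (its top 210 mm above the table), some 150 mm to the side of the lever's slot. Origin at the centre of its underside. Leave alone.
- jar_a: Jar of the same kind (75 x 135 mm) standing on the table just beside the box, on the lever's side. Origin at the centre of its underside. Leave alone.
- jar_b: Jar of the same kind (75 x 135 mm) standing on the table just beside the box, on the window's side. Origin at the centre of its underside. Leave alone.
- tally: Round steel tally counter, 44 mm across, 20 mm high, lying on the deck at the end away from the window. Origin at the centre of its underside. Leave alone.
- marker: Black and red marker pen, 131 mm long along own x, 18 mm thick, lying on the table. Origin under its middle. Leave alone.
- lid_stack: Stack of four wine-red jar lids, 72 mm across, 50 mm high, on the table. Origin at the centre of its underside. Leave alone.
- tape_gun: Hand-held packing-tape dispenser lying on its side: tape roll 100 mm across and 50 mm high, orange handle. Origin under the centre of the roll. Leave alone.

How it is judged (in metres and radians):
On the way:
1. the lever is pushed fully back to its shut stop (travel under 3 mm) (value of joint gate_lever below 0.003 m), for 0.1 s.
At the end, for the whole second after the job is handed in: After having been shut (travel under 3 mm), the lever rests in the third notch (travel 60 mm, within 4 mm), still; every jar and tool is within 15 mm of where it was (value of joint gate_lever between 0.056 and 0.064 m and velocity of joint gate_lever between -0.01 and 0.01 m/s and distance of each of jar_glass, jar_a, jar_b, tally, marker, lid_stack, tape_gun from where it was at the start of the episode below 0.015 m); the robot touches nothing.
It fails at once if the lever runs past the third notch (travel over 69 mm) (value of joint gate_lever above 0.069 m).
It fails at once if the lever is pinched or forced (over 35 N from the fingers or the arm) (contact force between any of the fingers, the arm and gate_lever above 35 N).
It fails at once if a jar, or another bystander, is shifted or lifted by more than 15 mm (distance of any of jar_glass, jar_a, jar_b, tally, marker, lid_stack, tape_gun from where it was at the start of the episode above 0.015 m).
It also fails if it takes over 54 s, if anything falls off the work surface, if the arm or the gripper's body presses on something with over 40 N, if the wrist force passes 120 N, or if a joint passes its speed limit or range.

## Working session

There is one attempt and no reset: what is moved stays moved. The work goes in short steps, Python scripts to look and compute and a tool call to move; the robot and the scene stay as the last step left them, time stands still between calls to the robot, and variables do not carry over. Pictures are saved under pics/ and viewed, at most 10 in all, crops included, and the job is handed in when it is done.

Besides the shell and the picture viewer there is one more tool, called after ">>>" by a JSON object that holds its "fn" and its "kwargs", one argument or row to a line. drive_tool: Moves the arm, as the interface text tells. Its arguments: {"type":"object","properties":{"rows":{"type":"array"}},"required":["rows"]}

```bash
mkdir -p pics; cat > h.py <<'E'
import numpy as np,cv2
from station import *
def world(c,mask):
    v,u=np.nonzero(mask&(c["z_map"]>0)); z=c["z_map"][v,u]
    P=np.c_[(u-c["cx"])/c["fx"]*z,(v-c["cy"])/c["fy"]*z,z]
    return (P-c["t"])@c["R"]
E
python3 - <<'E'
from h import *
for n in("top","scene"):
    c=capture(n); cv2.imwrite(f"pics/{n}.png",c["frame"][:,:,::-1])
    for l in("lightbox","gate_lever","jar_glass","jar_a","tally"):
        for m in masks_of(l,c)[:3]:
            P=world(c,m["region"])
            if len(P)==0: continue
            print(n,l,round(m["p"],2),np.round(m["xy"]),len(P),np.median(P,0).round(3),P.min(0).round(3),P.max(0).round(3))
            if l=="lightbox":
                D=P[abs(P[:,2]-.075)<.006]
                print(cv2.minAreaRect((D[:,:2]*1000).astype(np.float32)))
s=sense();print(s["tcp_pos"],s["ee_rot"],s["time_s"],s["gripper_width"])
E
```

```text
top lightbox 0.76 [293. 237.] 18280 [ 0.563 -0.017  0.074] [ 0.383 -0.179 -0.006] [0.779 0.181 0.21 ]
((566.0994262695312, -3.373291015625), (280.7196960449219, 320.8706359863281), 79.70574188232422)
top gate_lever 0.61 [336. 256.] 115 [ 0.504 -0.099  0.112] [ 0.494 -0.111  0.035] [ 0.513 -0.087  0.119]
top jar_glass 0.55 [257. 259.] 1719 [0.508 0.045 0.208] [0.479 0.013 0.071] [0.581 0.109 0.213]
top jar_glass 0.28 [302. 347.] 510 [ 0.338 -0.007  0.015] [ 0.31  -0.069 -0.004] [0.365 0.053 0.023]
top jar_a 0.71 [184. 219.] 1697 [0.625 0.191 0.132] [ 0.599  0.163 -0.004] [0.721 0.279 0.138]
top jar_a 0.58 [392. 231.] 1503 [ 0.533 -0.219  0.133] [ 0.503 -0.296 -0.005] [ 0.577 -0.189  0.139]
top tally 0.9 [261. 179.] 357 [0.693 0.031 0.094] [0.668 0.01  0.078] [0.722 0.051 0.098]
scene lightbox 0.76 [304. 304.] 17425 [0.604 0.059 0.073] [ 0.341 -0.248 -0.005] [0.749 0.214 0.206]
((565.091064453125, -3.302093505859375), (285.19439697265625, 321.51239013671875), 79.76583862304688)
scene gate_lever 0.48 [317. 234.] 142 [ 0.51  -0.095  0.103] [ 0.428 -0.233 -0.002] [ 0.516 -0.085  0.117]
scene jar_glass 0.79 [358. 264.] 3104 [0.531 0.073 0.168] [ 0.334 -0.215 -0.003] [0.555 0.089 0.212]
scene jar_glass 0.56 [408. 268.] 425 [0.343 0.    0.014] [ 0.298 -0.069 -0.006] [0.37  0.055 0.023]
scene jar_a 0.82 [341. 378.] 3641 [0.649 0.222 0.103] [ 0.556  0.124 -0.004] [0.674 0.241 0.138]
scene jar_a 0.66 [275. 213.] 1749 [ 0.552 -0.202  0.097] [ 0.419 -0.402 -0.004] [ 0.603 -0.153  0.137]
scene tally 0.98 [259. 312.] 561 [0.7   0.039 0.093] [ 0.668 -0.009  0.072] [0.723 0.056 0.098]
[ 0.15329816 -0.60586868  0.2415474 ] [[-9.69452933e-01 -2.45277416e-01  2.85949662e-06]
 [-2.45277416e-01  9.69452933e-01  1.64245919e-05]
 [-6.80072884e-06  1.52214988e-05 -1.00000000e+00]] 0.6 1.000030086889914
```

View pics/top.png

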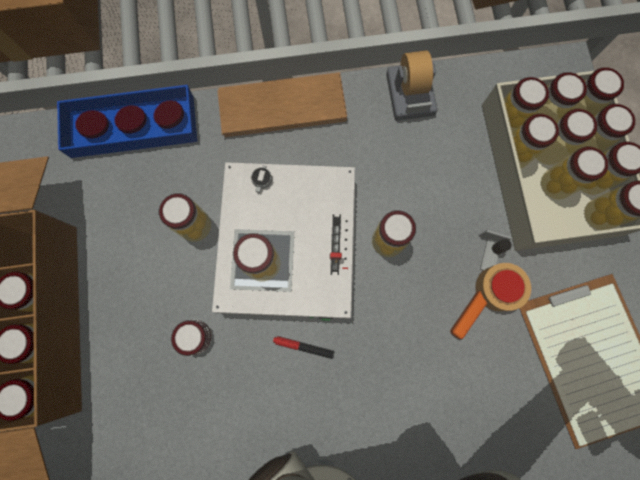

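View pics/scene.png

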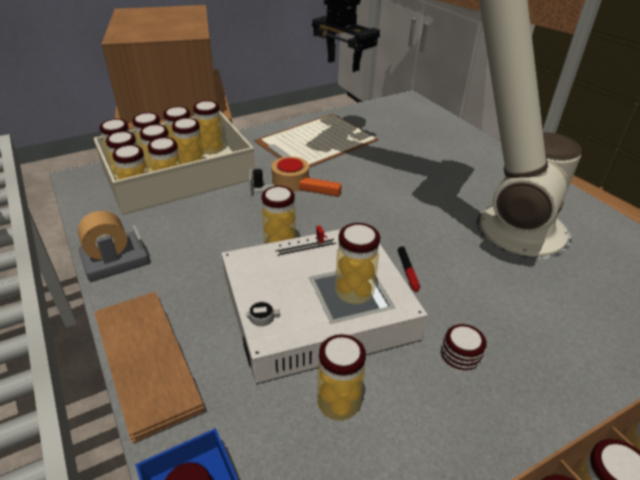

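The pictures show the box yawed about -10° with its x axis pointing away from the robot. The lever is at top-view pixel (336,256), near (0.507, -0.099) m, around notch 1. The red bar is at (345,268), jar_a's lid at (398,228) and the jar on the window at (253,254).

I'll straddle the lever with open fingers that close along box x. That way I push with one inner face at a time. First I turn +65.5° and move above it.

>>> {"fn": "drive_tool", "kwargs": {
  "rows": [
    [100, 18, 25, 6, 0, 0, 0.115],
    [100, 18, 25, 6, 0, 0, 0.115],
    [100, 18, 25, 0, 0, 0, 0.115],
    [100, 18, 25, 0, 0, 0, 0.115],
    [100, 18, 25, 0, 0, 0, 0.115]
  ]
}}

```text
time_s: 1.02
tcp_pos: [0.2439, -0.4798, 0.2538]
ee_rot: [[-0.676, -0.737, 0.0], [-0.737, 0.676, -0.0], [-0.0, -0.001, -1.0]]
wrist_force: [0.2, 0.2, -0.5]
gripper_width: 0.999
gripper_force: 0.0
```

>>> {"fn": "drive_tool", "kwargs": {
  "rows": [
    [100, 18, 25, 0, 0, 0, 0.115],
    [100, 18, 25, 0, 0, 0, 0.115],
    [100, 18, 25, 0, 0, 0, 0.115],
    [100, 18, 25, 0, 0, 0, 0.115],
    [100, 18, 25, 0, 0, 0, 0.108]
  ]
}}

```text
time_s: 1.43
tcp_pos: [0.3339, -0.3546, 0.2539]
ee_rot: [[-0.174, -0.985, 0.001], [-0.985, 0.174, -0.0], [0.0, -0.001, -1.0]]
wrist_force: [0.8, -0.7, -0.3]
gripper_width: 0.997
gripper_force: 0.0
```

>>> {"fn": "drive_tool", "kwargs": {
  "rows": [
    [100, 17, 25, 0, 0, 0, 0],
    [100, 17, 25, 0, 0, 0, 0],
    [100, 17, 25, 0, 0, 0, 0],
    [100, 17, 25, 0, 0, 0, 0],
    [100, 17, 25, 0, 0, 0, 0]
  ]
}}

```text
time_s: 1.85
tcp_pos: [0.419, -0.2295, 0.2539]
ee_rot: [[-0.179, -0.984, 0.001], [-0.984, 0.179, -0.0], [0.0, -0.001, -1.0]]
wrist_force: [0.6, -0.2, 0.3]
gripper_width: 0.998
gripper_force: 0.0
```

>>> {"fn": "drive_tool", "kwargs": {
  "rows": [
    [100, 17, 25, 0, 0, 0, 0],
    [100, 17, 25, 0, 0, 0, 0],
    [100, 17, 25, 0, 0, 0, 0],
    [100, 17, 25, 0, 0, 0, 0],
    [100, 17, 25, 0, 0, 0, 0]
  ]
}}

```text
time_s: 2.27
tcp_pos: [0.5039, -0.1045, 0.2539]
ee_rot: [[-0.179, -0.984, 0.001], [-0.984, 0.179, 0.0], [-0.0, -0.001, -1.0]]
wrist_force: [0.4, -0.8, 0.6]
gripper_width: 1.003
gripper_force: 0.0
```

```bash
python3 - <<'E'
from h import *
s=sense();p=s["tcp_pos"];R=s["ee_rot"];print(p,R.round(3) if hasattr(R,'round') else R,s["time_s"],s["wrist_force"])
c=capture("wrist"); cv2.imwrite("pics/w1.png",c["frame"][:,:,::-1])
T=np.array(c["T_tool_cam"]);R=np.array(R)
c["R"]=(R@T[:3,:3]).T; c["t"]=-c["R"]@(R@T[:3,3]+p)
for m in masks_of("gate_lever",c)[:2]:
    P=world(c,m["region"]);print("lever",m["p"],m["xy"],np.median(P,0),P.min(0),P.max(0))
    Q=P[P[:,2]>.112]; print(Q.mean(0), cv2.minAreaRect((Q[:,:2]*1000).astype(np.float32)))
f=c["frame"].astype(int)
red=(f[...,0]>120)&(f[...,1]<70)&(f[...,2]<70)
n,L,st,ce=cv2.connectedComponentsWithStats(red.astype(np.uint8))
for i in range(1,n):
    if st[i,4]>40: 
        P=world(c,L==i)
        if len(P): print(st[i],np.median(P,0).round(4))
E
```

```text
[ 0.50393068 -0.10446025  0.25386439] [[-0.179 -0.984  0.001]
 [-0.984  0.179  0.   ]
 [-0.    -0.001 -1.   ]] 2.2667 [ 0.43129641 -0.76971745  0.57529075]
lever 0.93 [319.7, 233.5] [ 0.5060031  -0.09895325  0.11598606] [ 0.493716   -0.11033898  0.03838471] [ 0.52124068 -0.08674585  0.11878934]
[ 0.50627438 -0.09913495  0.11653947] ((506.5596008300781, -98.48486328125), (23.287696838378906, 11.091540336608887), 79.9297103881836)
lever 0.7 [338.6, 355.7] [0.50924434 0.01668407 0.0919483 ] [ 0.48166634 -0.12658063  0.07405994] [0.53965302 0.03611354 0.33129135]
[ 0.49542697 -0.12622479  0.33068102] ((495.455078125, -126.28097534179688), (0.7393878102302551, 0.27423954010009766), 69.81505584716797)
[222  74  61  50 503] [ 0.5294 -0.1979  0.135 ]
[341 198   3  14  42] [ 0.4834 -0.115   0.0757]
[312 225  15  29 370] [ 0.5066 -0.0987  0.1168]
[485 281   7  14  41] [0.3424 0.0109 0.0216]
```

View pics/w1.png

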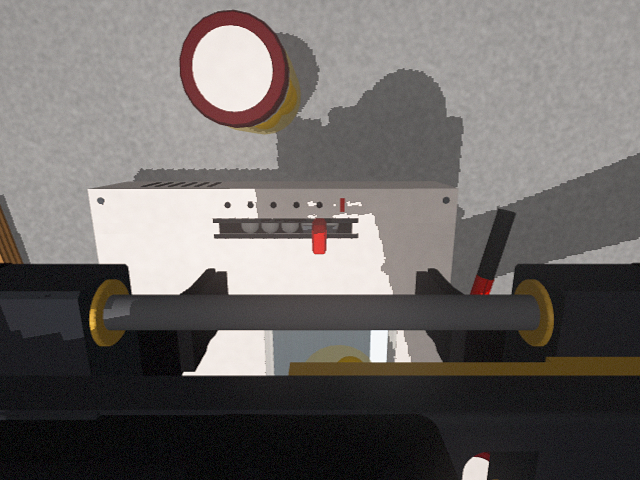

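The lever is at pixel (320,237), level with the first black dot, so it's in notch 1. The red bar is to its right at (342,205). I'll lower the open fingers around it.

>>> {"fn": "drive_tool", "kwargs": {
  "rows": [
    [100, 2.5, 5.5, -30, 0, 0, 0],
    [100, 0, 0, -30, 0, 0, 0],
    [100, 0, 0, -30, 0, 0, 0],
    [100, 0, 0, -30, 0, 0, 0],
    [100, 0, 0, -21, 0, 0, 0]
  ]
}}

```text
time_s: 2.78
tcp_pos: [0.5042, -0.1008, 0.1103]
ee_rot: [[-0.18, -0.984, -0.003], [-0.984, 0.18, 0.0], [0.0, 0.003, -1.0]]
wrist_force: [-0.2, -0.1, 0.2]
gripper_width: 1.0
gripper_force: 0.0
```

>>> {"fn": "drive_tool", "kwargs": {
  "rows": [
    [100, -8, 1.4, 0, 0, 0, 0],
    [100, -8, 1.4, 0, 0, 0, 0],
    [100, -8, 1.4, 0, 0, 0, 0],
    [100, -6, 1.1, 0, 0, 0, 0],
    [100, 0, 0, 0, 0, 0, 0]
  ]
}}

```text
time_s: 3.2
tcp_pos: [0.475, -0.0949, 0.1143]
ee_rot: [[-0.179, -0.984, 0.003], [-0.984, 0.179, 0.001], [-0.001, -0.002, -1.0]]
wrist_force: [0.1, -0.5, -0.0]
gripper_width: 1.0
gripper_force: 0.0
```

>>> {"fn": "drive_tool", "kwargs": {
  "rows": [
    [100, -2, 0.4, 0, 0, 0, 0],
    [100, -2, 0.4, 0, 0, 0, 0],
    [100, -1.5, 0.3, 0, 0, 0, 0],
    [100, -1.5, 0.3, 0, 0, 0, 0],
    [100, -1.5, 0.2, 0, 0, 0, 0]
  ]
}}

```text
time_s: 3.62
tcp_pos: [0.4685, -0.0935, 0.1128]
ee_rot: [[-0.179, -0.984, 0.003], [-0.984, 0.179, -0.0], [-0.0, -0.003, -1.0]]
wrist_force: [4.1, -3.0, -3.2]
gripper_width: 1.0
gripper_force: 2.5
```

>>> {"fn": "drive_tool", "kwargs": {
  "rows": [
    [100, -1.5, 0.3, 0, 0, 0, 0],
    [100, -1.5, 0.3, 0, 0, 0, 0],
    [100, -1.5, 0.3, 0, 0, 0, 0],
    [100, -1.5, 0.2, 0, 0, 0, 0],
    [100, -1.5, 0.2, 0, 0, 0, 0]
  ]
}}

```text
time_s: 4.03
tcp_pos: [0.4604, -0.092, 0.1129]
ee_rot: [[-0.179, -0.984, 0.001], [-0.984, 0.179, 0.0], [-0.0, -0.001, -1.0]]
wrist_force: [1.3, 0.3, 1.1]
gripper_width: 1.0
gripper_force: 0.9
```

>>> {"fn": "drive_tool", "kwargs": {
  "rows": [
    [100, -1.5, 0.3, 0, 0, 0, 0],
    [100, -1.5, 0.3, 0, 0, 0, 0],
    [100, -1.5, 0.3, 0, 0, 0, 0],
    [100, -1.5, 0.2, 0, 0, 0, 0],
    [100, -1, 0.2, 0, 0, 0, 0]
  ]
}}

```text
time_s: 4.45
tcp_pos: [0.4518, -0.0909, 0.1122]
ee_rot: [[-0.179, -0.984, -0.002], [-0.984, 0.179, -0.0], [0.0, 0.002, -1.0]]
wrist_force: [-0.3, 0.7, -1.3]
gripper_width: 0.999
gripper_force: 0.0
```

>>> {"fn": "drive_tool", "kwargs": {
  "rows": [
    [100, -1, 0.2, 0, 0, 0, 0],
    [100, -1, 0.2, 0, 0, 0, 0],
    [100, -0.5, 0.1, 0, 0, 0, 0],
    [100, -0.5, 0.1, 0, 0, 0, 0],
    [100, 0, 0, 0, 0, 0, 0]
  ]
}}

```text
time_s: 4.87
tcp_pos: [0.4497, -0.0903, 0.1125]
ee_rot: [[-0.179, -0.984, -0.0], [-0.984, 0.179, -0.0], [0.0, 0.0, -1.0]]
wrist_force: [0.2, -0.3, -0.5]
gripper_width: 1.0
gripper_force: 0.0
```

Next I creep onto the stop to feel it.

>>> {"fn": "drive_tool", "kwargs": {
  "rows": [
    [100, -0.5, 0.1, 0, 0, 0, 0],
    [100, -0.5, 0.1, 0, 0, 0, 0],
    [100, -0.5, 0.1, 0, 0, 0, 0],
    [100, 0, 0, 0, 0, 0, 0],
    [100, 0, 0, 0, 0, 0, 0]
  ]
}}

```text
time_s: 5.28
tcp_pos: [0.4491, -0.09, 0.1127]
ee_rot: [[-0.179, -0.984, 0.002], [-0.984, 0.179, -0.0], [-0.0, -0.002, -1.0]]
wrist_force: [3.4, -1.4, -2.1]
gripper_width: 1.002
gripper_force: 1.6
```

>>> {"fn": "drive_tool", "kwargs": {
  "rows": [
    [100, -0.5, 0.1, 0, 0, 0, 0],
    [100, -0.5, 0.1, 0, 0, 0, 0],
    [100, 0, 0, 0, 0, 0, 0],
    [100, 0, 0, 0, 0, 0, 0],
    [100, 0, 0, 0, 0, 0, 0]
  ]
}}

```text
time_s: 5.7
tcp_pos: [0.4491, -0.0898, 0.1129]
ee_rot: [[-0.179, -0.984, 0.004], [-0.984, 0.179, -0.0], [-0.001, -0.004, -1.0]]
wrist_force: [5.4, -1.6, -4.9]
gripper_width: 1.0
gripper_force: 3.0
```

```bash
python3 - <<'E'
from h import *
s=sense();p=s["tcp_pos"];R=np.array(s["ee_rot"]);print(p,s["wrist_force"],s["gripper_force"])
c=capture("top")
for m in masks_of("gate_lever",c)[:1]:
    P=world(c,m["region"]);Q=P[(P[:,2]>.1)&(P[:,2]<.125)];print("lever",m["p"],m["xy"],len(Q),Q.mean(0) if len(Q) else 0)
c=capture("wrist"); cv2.imwrite("pics/w2.png",c["frame"][:,:,::-1])
E
```

```text
[ 0.44908951 -0.08980986  0.11288231] [ 5.41599601 -1.55600911 -4.93462323] 3.023136535193771
```

View pics/w2.png

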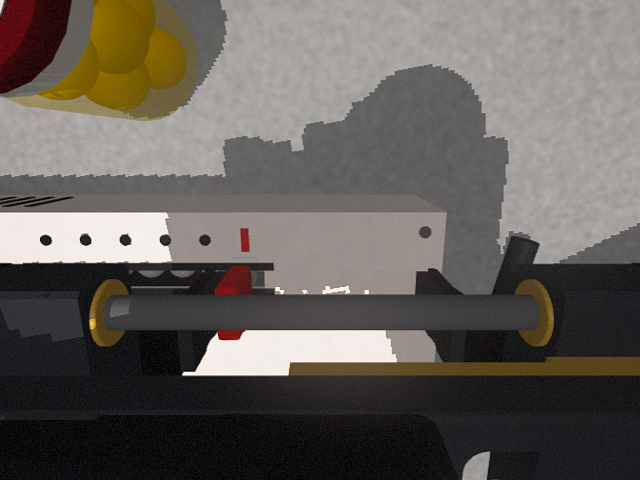

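The lever sits beside the red bar at pixel (245,240), and the TCP holds at x = 449.1 mm while the force rises, so it's firmly shut. Now I cross the gap so the other finger can push forward. I expect contact at TCP x ≈ 525 and the third snap at about 574.

>>> {"fn": "drive_tool", "kwargs": {
  "rows": [
    [100, 15, -2.7, 0, 0, 0, 0],
    [100, 15, -2.7, 0, 0, 0, 0],
    [100, 15, -2.7, 0, 0, 0, 0],
    [100, 15, -2.7, 0, 0, 0, 0],
    [100, 8, -1.6, 0, 0, 0, 0]
  ]
}}

```text
time_s: 6.27
tcp_pos: [0.5161, -0.1023, 0.1123]
ee_rot: [[-0.179, -0.984, -0.001], [-0.984, 0.179, -0.0], [0.0, 0.001, -1.0]]
wrist_force: [0.5, 0.6, -0.7]
gripper_width: 1.003
gripper_force: 0.0
```

>>> {"fn": "drive_tool", "kwargs": {
  "rows": [
    [100, 1.5, -0.3, 0, 0, 0, 0],
    [100, 1.5, -0.3, 0, 0, 0, 0],
    [100, 1.5, -0.3, 0, 0, 0, 0],
    [100, 1.5, -0.3, 0, 0, 0, 0],
    [100, 1.5, -0.2, 0, 0, 0, 0]
  ]
}}

```text
time_s: 6.68
tcp_pos: [0.5223, -0.1035, 0.1126]
ee_rot: [[-0.179, -0.984, -0.0], [-0.984, 0.179, 0.0], [-0.0, 0.0, -1.0]]
wrist_force: [-0.8, 0.4, 0.1]
gripper_width: 0.999
gripper_force: 0.0
```

>>> {"fn": "drive_tool", "kwargs": {
  "rows": [
    [100, 1.5, -0.3, 0, 0, 0, 0],
    [100, 1.5, -0.3, 0, 0, 0, 0],
    [100, 1.5, -0.3, 0, 0, 0, 0],
    [100, 1.5, -0.3, 0, 0, 0, 0],
    [100, 1.5, -0.2, 0, 0, 0, 0]
  ]
}}

```text
time_s: 7.1
tcp_pos: [0.5282, -0.1049, 0.1121]
ee_rot: [[-0.18, -0.984, -0.005], [-0.984, 0.18, 0.0], [0.001, 0.005, -1.0]]
wrist_force: [-4.6, 1.8, 3.1]
gripper_width: 1.001
gripper_force: 2.1
```

>>> {"fn": "drive_tool", "kwargs": {
  "rows": [
    [100, 1.5, -0.3, 0, 0, 0, 0],
    [100, 1.5, -0.3, 0, 0, 0, 0],
    [100, 1.5, -0.3, 0, 0, 0, 0],
    [100, 1.5, -0.3, 0, 0, 0, 0],
    [100, 1, -0.2, 0, 0, 0, 0]
  ]
}}

```text
time_s: 7.52
tcp_pos: [0.5387, -0.1065, 0.1128]
ee_rot: [[-0.179, -0.984, 0.003], [-0.984, 0.179, -0.0], [-0.0, -0.003, -1.0]]
wrist_force: [0.7, 0.7, 0.4]
gripper_width: 0.998
gripper_force: 0.0
```

>>> {"fn": "drive_tool", "kwargs": {
  "rows": [
    [100, 1.5, -0.3, 0, 0, 0, 0],
    [100, 1.5, -0.3, 0, 0, 0, 0],
    [100, 1.5, -0.3, 0, 0, 0, 0],
    [100, 1, -0.2, 0, 0, 0, 0],
    [100, 0.5, 0, 0, 0, 0, 0]
  ]
}}

```text
time_s: 7.93
tcp_pos: [0.5437, -0.1075, 0.1126]
ee_rot: [[-0.179, -0.984, 0.0], [-0.984, 0.179, -0.0], [-0.0, -0.0, -1.0]]
wrist_force: [-0.4, -0.4, 0.5]
gripper_width: 1.001
gripper_force: 0.0
```

>>> {"fn": "drive_tool", "kwargs": {
  "rows": [
    [100, 1.5, -0.3, 0, 0, 0, 0],
    [100, 1.5, -0.3, 0, 0, 0, 0],
    [100, 1.5, -0.3, 0, 0, 0, 0],
    [100, 1, -0.2, 0, 0, 0, 0],
    [100, 0.5, 0, 0, 0, 0, 0]
  ]
}}

```text
time_s: 8.35
tcp_pos: [0.548, -0.1085, 0.1122]
ee_rot: [[-0.179, -0.984, -0.003], [-0.984, 0.179, 0.0], [0.0, 0.003, -1.0]]
wrist_force: [-4.0, 1.4, 2.1]
gripper_width: 1.0
gripper_force: 1.9
```

Click 1 is done: the force fell away and then came back at x ≈ 545 mm. Click 2 is due at about 554.4.

>>> {"fn": "drive_tool", "kwargs": {
  "rows": [
    [100, 1.5, -0.3, 0, 0, 0, 0],
    [100, 1.5, -0.3, 0, 0, 0, 0],
    [100, 1.5, -0.3, 0, 0, 0, 0],
    [100, 1, -0.2, 0, 0, 0, 0],
    [100, 0.5, 0, 0, 0, 0, 0]
  ]
}}

```text
time_s: 8.77
tcp_pos: [0.5568, -0.1098, 0.1129]
ee_rot: [[-0.179, -0.984, 0.003], [-0.984, 0.179, -0.0], [-0.0, -0.003, -1.0]]
wrist_force: [-0.3, 0.2, 0.2]
gripper_width: 1.004
gripper_force: 0.0
```

>>> {"fn": "drive_tool", "kwargs": {
  "rows": [
    [100, 1.5, -0.3, 0, 0, 0, 0],
    [100, 1.5, -0.3, 0, 0, 0, 0],
    [100, 1, -0.2, 0, 0, 0, 0],
    [100, 1, -0.2, 0, 0, 0, 0],
    [100, 0.5, 0, 0, 0, 0, 0]
  ]
}}

```text
time_s: 9.18
tcp_pos: [0.5612, -0.1107, 0.1126]
ee_rot: [[-0.179, -0.984, 0.001], [-0.984, 0.179, -0.0], [-0.0, -0.001, -1.0]]
wrist_force: [-0.1, 0.6, 0.1]
gripper_width: 1.001
gripper_force: 0.0
```

>>> {"fn": "drive_tool", "kwargs": {
  "rows": [
    [100, 1.5, -0.3, 0, 0, 0, 0],
    [100, 1, -0.3, 0, 0, 0, 0],
    [100, 1, -0.2, 0, 0, 0, 0],
    [100, 1, -0.2, 0, 0, 0, 0],
    [100, 0.5, 0, 0, 0, 0, 0]
  ]
}}

```text
time_s: 9.6
tcp_pos: [0.5645, -0.1116, 0.1123]
ee_rot: [[-0.179, -0.984, -0.003], [-0.984, 0.179, 0.0], [0.0, 0.003, -1.0]]
wrist_force: [-3.1, 1.1, 3.6]
gripper_width: 0.996
gripper_force: 2.1
```

Click 2 is done, with contact again at about 564.3. Click 3 is due at about 574, so I'll go gently.

>>> {"fn": "drive_tool", "kwargs": {
  "rows": [
    [100, 1, -0.2, 0, 0, 0, 0],
    [100, 1, -0.2, 0, 0, 0, 0],
    [100, 1, -0.2, 0, 0, 0, 0],
    [100, 1, -0.2, 0, 0, 0, 0],
    [100, 0.5, 0, 0, 0, 0, 0]
  ]
}}

```text
time_s: 10.02
tcp_pos: [0.5703, -0.1126, 0.1125]
ee_rot: [[-0.179, -0.984, -0.0], [-0.984, 0.179, -0.0], [0.0, 0.0, -1.0]]
wrist_force: [-2.3, 0.6, 1.2]
gripper_width: 1.0
gripper_force: 1.3
```

>>> {"fn": "drive_tool", "kwargs": {
  "rows": [
    [100, 1, -0.2, 0, 0, 0, 0],
    [100, 1, -0.2, 0, 0, 0, 0],
    [100, 1, -0.2, 0, 0, 0, 0],
    [100, 0.5, -0.2, 0, 0, 0, 0],
    [100, 0, 0, 0, 0, 0, 0]
  ]
}}

```text
time_s: 10.43
tcp_pos: [0.5749, -0.1133, 0.1127]
ee_rot: [[-0.179, -0.984, 0.002], [-0.984, 0.179, -0.0], [-0.0, -0.002, -1.0]]
wrist_force: [0.3, -0.1, 0.4]
gripper_width: 1.003
gripper_force: 0.0
```

The force has gone, so it has snapped. I'll back off to centre the fingers, lift clear and look.

>>> {"fn": "drive_tool", "kwargs": {
  "rows": [
    [100, -10, 1.8, 0, 0, 0, 0],
    [100, -14, 2.5, 0, 0, 0, 0],
    [100, -4, 0.7, 0, 0, 0, 0],
    [100, 0, 0, 20, 0, 0, 0],
    [100, 0, 0, 30, 0, 0, 0]
  ]
}}

```text
time_s: 10.85
tcp_pos: [0.5443, -0.1082, 0.1606]
ee_rot: [[-0.179, -0.984, -0.006], [-0.984, 0.179, -0.0], [0.001, 0.006, -1.0]]
wrist_force: [0.6, 0.9, -0.4]
gripper_width: 1.005
gripper_force: 0.0
```

>>> {"fn": "drive_tool", "kwargs": {
  "rows": [
    [100, 0, 0, 35, 0, 0, 0],
    [100, 0, 0, 35, 0, 0, 0],
    [100, 0, 0, 25, 0, 0, 0],
    [100, 0, 0, 0, 0, 0, 0],
    [100, 0, 0, 0, 0, 0, 0]
  ]
}}

```text
time_s: 11.27
tcp_pos: [0.5472, -0.1082, 0.2597]
ee_rot: [[-0.179, -0.984, 0.006], [-0.984, 0.179, 0.0], [-0.002, -0.006, -1.0]]
wrist_force: [0.4, 0.1, -0.8]
gripper_width: 1.002
gripper_force: 0.0
```

```bash
python3 - <<'E'
from h import *
s=sense();p=s["tcp_pos"];R=np.array(s["ee_rot"]);print(p,s["wrist_force"])
c=capture("wrist"); cv2.imwrite("pics/w3.png",c["frame"][:,:,::-1])
T=np.array(c["T_tool_cam"])
c["R"]=(R@T[:3,:3]).T; c["t"]=-c["R"]@(R@T[:3,3]+p)
m=masks_of("gate_lever",c)[0]
P=world(c,m["region"]);Q=P[(P[:,2]>.112)&(P[:,2]<.125)];q=Q.mean(0)
print(m["p"],m["xy"],q,"travel",20+((q-[.5063,-.0991,0])[:2]@[.984,-.179])*1000)
E
```

```text
[ 0.54719688 -0.10818043  0.25971086] [ 0.38804117  0.14545044 -0.7576491 ]
0.86 [337.1, 226.6] [ 0.53699395 -0.10441016  0.11640413] travel 51.15337059058903
```

View pics/w3.png

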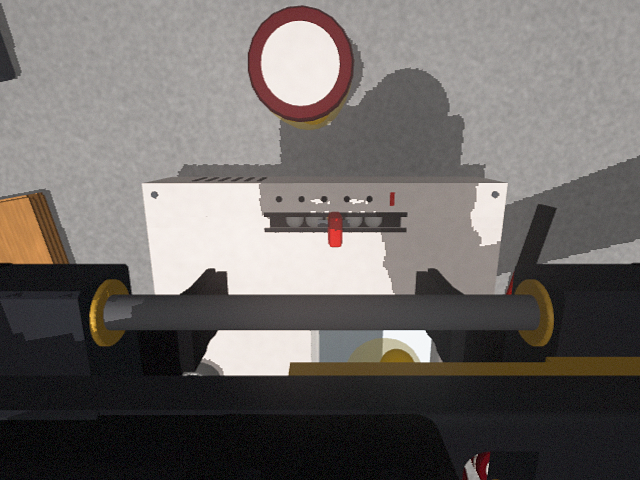

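It isn't in the notch yet. The lever at pixel (335,235) sits between the second dot (347,199) and the third (324,199), at about 51 mm, balanced midway. I'll go back down and nudge it a little further.

>>> {"fn": "drive_tool", "kwargs": {
  "rows": [
    [100, 0, 0, -35, 0, 0, 0],
    [100, 0, 0, -35, 0, 0, 0],
    [100, 0, 0, -35, 0, 0, 0],
    [100, 0, 0, -30, 0, 0, 0],
    [100, 0, 0, -12, 0, 0, 0]
  ]
}}

```text
time_s: 11.78
tcp_pos: [0.5418, -0.1083, 0.1043]
ee_rot: [[-0.18, -0.984, -0.011], [-0.984, 0.18, 0.0], [0.002, 0.011, -1.0]]
wrist_force: [-0.6, 0.2, -0.3]
gripper_width: 1.0
gripper_force: 0.0
```

>>> {"fn": "drive_tool", "kwargs": {
  "rows": [
    [100, 9, -1.6, 0, 0, 0, 0],
    [100, 9, -1.6, 0, 0, 0, 0],
    [100, 6, -1.2, 0, 0, 0, 0],
    [100, 2, -0.4, 0, 0, 0, 0],
    [100, 0, 0, 0, 0, 0, 0]
  ]
}}

```text
time_s: 12.2
tcp_pos: [0.5734, -0.1132, 0.1116]
ee_rot: [[-0.179, -0.984, 0.003], [-0.984, 0.179, 0.0], [-0.001, -0.003, -1.0]]
wrist_force: [-1.3, -0.5, -0.5]
gripper_width: 0.997
gripper_force: 0.0
```

>>> {"fn": "drive_tool", "kwargs": {
  "rows": [
    [100, 1, -0.2, 0, 0, 0, 0],
    [100, 1, -0.2, 0, 0, 0, 0],
    [100, 1, -0.2, 0, 0, 0, 0],
    [100, 0, 0, 0, 0, 0, 0],
    [100, 0, 0, 0, 0, 0, 0]
  ]
}}

```text
time_s: 12.62
tcp_pos: [0.5747, -0.1137, 0.1107]
ee_rot: [[-0.179, -0.984, 0.0], [-0.984, 0.179, 0.0], [-0.0, -0.0, -1.0]]
wrist_force: [-0.6, -0.0, 0.1]
gripper_width: 1.0
gripper_force: 0.0
```

>>> {"fn": "drive_tool", "kwargs": {
  "rows": [
    [100, 1, -0.2, 0, 0, 0, 0],
    [100, 1, -0.2, 0, 0, 0, 0],
    [100, 1, -0.2, 0, 0, 0, 0],
    [100, 1, -0.2, 0, 0, 0, 0],
    [100, 0, 0, 0, 0, 0, 0]
  ]
}}

```text
time_s: 13.03
tcp_pos: [0.5791, -0.1145, 0.1105]
ee_rot: [[-0.179, -0.984, 0.0], [-0.984, 0.179, -0.0], [0.0, -0.0, -1.0]]
wrist_force: [-0.1, -0.3, 0.9]
gripper_width: 1.0
gripper_force: 0.0
```

>>> {"fn": "drive_tool", "kwargs": {
  "rows": [
    [100, 1, -0.2, 0, 0, 0, 0],
    [100, 1, -0.2, 0, 0, 0, 0],
    [100, 0.5, -0.1, 0, 0, 0, 0],
    [100, 0, 0, 0, 0, 0, 0],
    [100, 0, 0, 0, 0, 0, 0]
  ]
}}

```text
time_s: 13.45
tcp_pos: [0.5813, -0.115, 0.1105]
ee_rot: [[-0.179, -0.984, -0.0], [-0.984, 0.179, 0.0], [-0.0, 0.0, -1.0]]
wrist_force: [-0.3, -0.4, -1.2]
gripper_width: 0.995
gripper_force: 0.0
```

>>> {"fn": "drive_tool", "kwargs": {
  "rows": [
    [100, -10, 1.8, 0, 0, 0, 0],
    [100, -15, 2.7, 0, 0, 0, 0],
    [100, -7, 1.2, 0, 0, 0, 0],
    [100, 0, 0, 20, 0, 0, 0],
    [100, 0, 0, 30, 0, 0, 0]
  ]
}}

```text
time_s: 13.87
tcp_pos: [0.5467, -0.1092, 0.1583]
ee_rot: [[-0.179, -0.984, -0.008], [-0.984, 0.179, 0.0], [0.001, 0.007, -1.0]]
wrist_force: [0.6, 0.5, -0.0]
gripper_width: 0.998
gripper_force: 0.0
```

>>> {"fn": "drive_tool", "kwargs": {
  "rows": [
    [100, 0, 0, 35, 0, 0, 0],
    [100, 0, 0, 35, 0, 0, 0],
    [100, 0, 0, 25, 0, 0, 0],
    [100, 0, 0, 0, 0, 0, 0],
    [100, 0, 0, 0, 0, 0, 0]
  ]
}}

```text
time_s: 14.28
tcp_pos: [0.55, -0.1092, 0.2575]
ee_rot: [[-0.179, -0.984, 0.004], [-0.984, 0.179, 0.001], [-0.001, -0.004, -1.0]]
wrist_force: [-0.3, 1.2, -0.6]
gripper_width: 1.0
gripper_force: 0.0
```

```bash
python3 - <<'E'
from h import *
s=sense();p=s["tcp_pos"];R=np.array(s["ee_rot"]);print(p,s["wrist_force"])
c=capture("wrist"); cv2.imwrite("pics/w4.png",c["frame"][:,:,::-1])
T=np.array(c["T_tool_cam"])
c["R"]=(R@T[:3,:3]).T; c["t"]=-c["R"]@(R@T[:3,3]+p)
m=masks_of("gate_lever",c)[0]
P=world(c,m["region"]);Q=P[(P[:,2]>.112)&(P[:,2]<.125)];q=Q.mean(0)
print(m["p"],m["xy"],q,"travel",20+((q-[.5063,-.0991,0])[:2]@[.984,-.179])*1000)
E
```

```text
[ 0.54996851 -0.10917087  0.25745101] [-0.3076038   1.22713259 -0.55412262]
0.77 [328.1, 227.3] [ 0.54585935 -0.10581132  0.11657381] travel 60.127728787992154
```

View pics/w4.png

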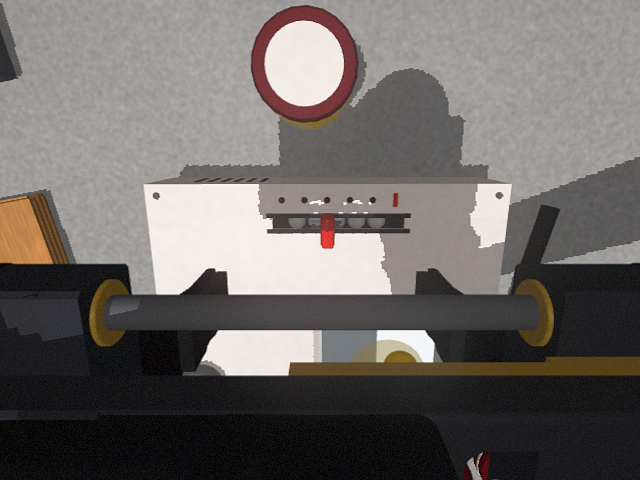

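The lever at (327,235) now lines up with the third dot at (327,200). Measured travel is 60.1 mm and the robot is clear, so I'm handing in.

```bash
python3 -c "
from station import *
print(finish_job())"
```

```text
the job is handed in; nothing more can be done
None
```

The lever was pushed to its shut stop, then three clicks forward, and rests in the third notch (measured travel 60.1 mm) with the arm clear and no contact felt with anything but the lever; the job is handed in, but no verdict came back.

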